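Find the covered index groove with the drop gauge

TASK

Take the steel drop gauge from its wooden rest, put its foot in under the cover of the jig at the end nearest the motor, and set its key down lightly on the rail there. Keeping it level and in light touch with the rail, drag it away from the motor until the key drops into the hidden cross groove, stop at once without forcing it, and leave the gauge standing there by itself with its sole flat on the rail. Do not disturb the other things on the bench.

Things in the scene. Friction and masses are not known exactly. Their poses are not given: they have to be found in the camera images.
- jig: Fixed rigid steel jig plate, 110 mm (x) by 480 mm (y), origin at its underside. Its y axis runs along the rail towards the motor, x points in under the cover, z up; yawed up to 0.25 rad. Other entries give points in this frame ('jig', mm). Rail face: flat at jig z 18; an open ledge at x -30 to 22, y -112 to 85, going on level under the cover at x 22 to 64.
- jig_cover (a point): Middle of the front edge of the sheet cover's roof top, jig (16, -13.5, 47). Roof: x 16 to 70, y -116 to 89, underside z 42, top z 47. Back wall at x 64, end cheeks at y 84 and y -111 (inner faces). Open only on the ledge side (-x): a gap 24 mm high over the rail.
- jig_start (a point): Point on the rail face under the cover near the motor, jig (38, 48, 18): where to set the key down. The rail under the cover is plain from y 15 to 84. Somewhere between y -75 and y 15 (groove centre, different each time, not measured) lies one cross groove, 12 mm wide in y, 12 mm deep, from x 22 to 64, out of sight from above.
- jig_motor (a point): Tip of the motor's shaft, jig (0, 130, 58). The motor (black, 70 mm thick, top at z 93) lies along y from 152 to 262, beyond the cover. The jig's other end (y -112 to -215) is a slab 0.8 mm higher than the rail with a black clamp screw 43 mm high at jig x 43, y -150.
- gauge: Loose steel drop gauge, 0.22 to 0.4 kg. Origin on the sole's underside, below the stem's axis; z up. Sole x -22 to 52, 36 mm wide (y), 8 mm thick; square stem 20 x 20 mm at x = y = 0, up to 68 mm above the underside; below the sole hangs the key: 8 mm wide (y), x 28 to 48, 6 mm deep. Starts level on its rest.
- gauge_key (a point): Centre of the key's underside, gauge (38, 0, -6) mm; axes as the gauge. At jig z 18 while sliding on the rail, 12 when dropped home: the sole then lies flat on the rail, gauge x axis along jig x, stem on the open ledge near jig x 0 (-5 to 5 is fine: the roof's edge is at 16, the stem's half width 10).
- gauge_grip (a point): Point on the axis of the gauge's stem, 54 mm above the sole's underside, 14 mm below the stem's top, a good height for the TCP: the fingers then pass above the cover.
- gauge_rest: Fixed plywood rest, 86 by 64 mm, 16 mm high, two strips along x with a 16 mm gap between; the gauge starts with its sole on the strips and its key in the gap: lift it straight up. Origin at the underside, below the gauge's stem.
- bearing: Bystander: loose steel ring, 32 mm across, 10 mm high, lying on the jig's far slab. Origin at its underside.
- end_bell: Bystander: loose aluminium motor end bell, 68 mm across, 28 mm high, origin at its underside.
- screwdriver: Bystander: loose screwdriver lying on the bench between the robot and the jig.
- rotor: Bystander: loose rotor standing upright, 44 mm across, 98 mm high, origin at its underside.
- multimeter: Bystander: loose multimeter, 160 by 85 by 40 mm.
- terminal_block: Bystander: loose white terminal block, 50 by 22 by 26 mm.
Not all that is in view belongs to the job. Leave any blue or green look-alike of the gauge alone.

How it is judged:
By the outcome, as a careful person would: the job done as asked, in the order asked, and still so for the second after the job is handed in, with the robot touching nothing.
It also fails if it takes over 72 s, if anything falls off the work surface, if the arm or the gripper's body presses on something with over 40 N, if the wrist force passes 120 N, or if a joint passes its speed limit or range.

ROBOT

A 7-joint arm with a two-finger parallel gripper is mounted at the origin on the work surface. World frame = base frame: x ahead of the robot, y to its left, z up, the work surface at z = 0. Lengths are in m, angles in rad, forces in N, time in s.
With the tool pointing down it reaches from about 0.425 to 0.875 m from the base axis. Payload 8.4 kg.
Tool frame: the origin (TCP) lies between the finger pads, 19 mm behind the fingertips; this is the grasp point; z points along the fingers, y is the line along which they close (so a half turn about z gives the same grasp; the last joint's range is limited). The gripper opens to 87 mm and grips with 3 to 60 N. Pads are 19 mm wide; open, the fingers measure 117 mm over their backs; the gripper's body (75 mm by 190 mm) begins 51 mm behind the grasp point.
Start: joints at [1.178, 0.333, 0.04, 1.465, -0.013, 1.343, -0.059], TCP at [0.188, -0.622, 0.241] pointing down, gripper open.
Joint ranges: [-2.58, 2.58], [-0.38, 2.09], [-1.3, 1.39], [0.25, 2.4], [-1.5, 4.64], [0.08, 2.09], [-2.65, 2.65]. Speed limits (rad/s): [2.22, 2.22, 2.79, 2.79, 3.14, 3.14, 3.14].

INTERFACE

Orientations are given as a rotation vector (axis times angle).
In Python, from bench import status, grab_frame, env gives the robot as it stands.
- The arm moves only by the tool send_rows, never from a script. Its argument "series" is a list of rows, each a list of 4 numbers: the shift along the tool's x, y, z in mm, then the turn about the tool's z in degrees. A call has 1 to 8 rows; each row shifts and turns the commanded pose from where the row before left it, along the tool's axes as they then stand; what a row does not reach is not made up. A row lasts 1/12 s, in which the tool goes at most 41.7 mm and 7.16 degrees, less where a joint would pass 70% of its speed; a pose out of reach is approached as far as the arm can. A call is refused whole if a number of a shift passes 41.7 or a number of a turn 7.16, either way. A call with a gripper value outside its range is refused whole. "claw" is the finger opening in mm, from 0 to 87, set as the call begins (left out, the last holds). The fingers move at their own pace and stop on an object; the grip force is fixed at half the most. Time passes only in rows, so rows that do not move let the fingers close. It gives the time, the measured TCP pose, the force, the opening and the grip force at its end, in the units of the state.
- status.state(): the state, without advancing time (a new reading comes with each control period).
- grab_frame(name): name is "side" or "top" or "wrist"; returns a dict with "color" (384x512x3 uint8, blue, green, red), "fovy" (degrees; the focal length in pixels is half the picture's height over the tangent of half this angle, whatever the lens; pixels are square), "cx", "cy" (the principal point, pixels), "k1" (the pictures are not rectified: a ray, as slopes to the right and down, at radius r is drawn at 1 + k1 r^2 times it, then the intrinsics apply), "eye" and "orientation" of the camera in the world. Camera axes: x right, y up, looking along -z (the intrinsics and any distortion apply to the point x, -y, -z); pixel columns grow to the right and rows downward; lengths in m; the calibration is good to about 2 mm. A picture is of the moment at which its call begins. There is no depth.
- env.hand_in(): hands the job in; it is judged then, once.
The state is a dict: "time": time; "joint_pos": joint angles; "dq": joint speeds; "effort": joint torques, N m; "position": TCP position; "tcp_rot": TCP orientation; "wrist_force": force on the tool from outside, world axes, zero at the start; "moment": the same for the moment, N m; "grip_width": finger opening in m; "grasp_force": force on a finger pad.
Only numpy, scipy, OpenCV 4.12 (cv2) and the standard library are available. Lean on these libraries where they do the work, as an engineer would, in place of code of your own. Each camera call takes 0.05 s, during which the arm holds its last target. There are 200 camera calls.

## Working session

There is one attempt and no reset: what is moved stays moved. The work goes in short steps, Python scripts to look and compute and a tool call to move; the robot and the scene stay as the last step left them, time stands still between calls to the robot, and variables do not carry over. Pictures are saved under pics/ and viewed, at most 10 in all, crops included, and the job is handed in when it is done.

Besides the shell and the picture viewer there is one more tool, called by a JSON object that holds its "op" and its "data", one argument or row to a line. send_rows: Moves the arm, as the interface text tells. Its arguments: {"type":"object","properties":{"series":{"type":"array","items":{"type":"array","items":{"type":"number"}}},"claw":{"type":"number"}},"required":["series"]}

```bash
ls; mkdir -p pics
cat > h.py <<'E'
import numpy as np, cv2
from bench import status, grab_frame, env
from scipy.spatial.transform import Rotation as R
def rot(o):
    o=np.array(o,float)
    return o if o.shape==(3,3) else (R.from_rotvec(o).as_matrix() if o.size==3 else R.from_quat(o).as_matrix())
def K(f):
    F=192/np.tan(np.radians(f["fovy"])/2)
    return np.array([[F,0,f["cx"]],[0,F,f["cy"]],[0,0,1]]),np.array([f["k1"],0,0,0.])
def ray(f,px):
    k,d=K(f); p=cv2.undistortPoints(np.array([[px]],float),k,d)[0,0]
    return np.array(f["eye"]),rot(f["orientation"])@np.array([p[0],-p[1],-1])
def onplane(f,px,z):
    e,v=ray(f,px); return e+v*(z-e[2])/v[2]
def proj(f,P):
    c=rot(f["orientation"]).T@(np.array(P)-f["eye"]); s=np.array([c[0],-c[1]])/-c[2]
    k,_=K(f); s=s*(1+f["k1"]*(s@s)); return k[:2,:2]@s+k[:2,2]
E
python3 - <<'E'
from h import *
for n in("side","top","wrist"):
    f=grab_frame(n); cv2.imwrite(f"pics/{n}0.png",f["color"]); import pickle; pickle.dump(f,open(f"{n}0.pkl","wb")); print(n,{k:v for k,v in f.items() if k!="color"})
a=[cv2.imread(f"pics/{n}0.png") for n in("top","side")]
cv2.imwrite("pics/top0b.png",cv2.resize(a[0],(800,600)))
print(status.state())
E
```

```text
pics
side {'fovy': 46.2488857648342, 'cx': 247.49282309776814, 'cy': 189.12161127458376, 'k1': -0.014500071644814207, 'eye': array([0.34406841, 0.78492437, 0.70181415]), 'orientation': array([ 0.14443552, -1.3988599 , -2.62282602])}
top {'fovy': 44.25392282130966, 'cx': 260.1401107910711, 'cy': 192.14997581560672, 'k1': 0.06888528890948376, 'eye': array([ 0.32575627, -0.14316   ,  1.23386231]), 'orientation': array([ 0.15037047, -0.13235858, -1.55999368])}
wrist {'fovy': 66.01312873481774, 'cx': 256.0910761063868, 'cy': 194.01437089408734, 'k1': -0.06526943784627462, 'eye': array([ 0.26198428, -0.59903676,  0.38232731]), 'orientation': array([-0.24336126,  0.18243814, -1.26796518])}
{'time': 0.15, 'joint_pos': array([ 1.17780275,  0.33375399,  0.03985506,  1.46604831, -0.01341473,
        1.34329091, -0.05851479]), 'dq': array([ 6.61537195e-04, -3.50357074e-03, -2.37354672e-04, -1.84176731e-03,
        1.10253500e-03,  6.15547838e-05,  1.05674655e-04]), 'effort': array([ 2.86654911e-03, -6.56849241e+01,  1.33702733e+00, -4.04108191e+01,
       -5.97438728e-02,  4.18152404e-02,  5.07994730e-05]), 'position': array([ 0.18813142, -0.62183159,  0.24056953]), 'tcp_rot': array([-3.10656285e+00, -4.59631764e-01,  3.76770337e-04]), 'wrist_force': array([-0.09588872, -0.30749073, -1.36021596]), 'moment': array([-0.03119422,  0.03870062, -0.01854928]), 'grasp_force': 0.0, 'grip_width': 0.08663245532285302}
```

View pics/top0b.png

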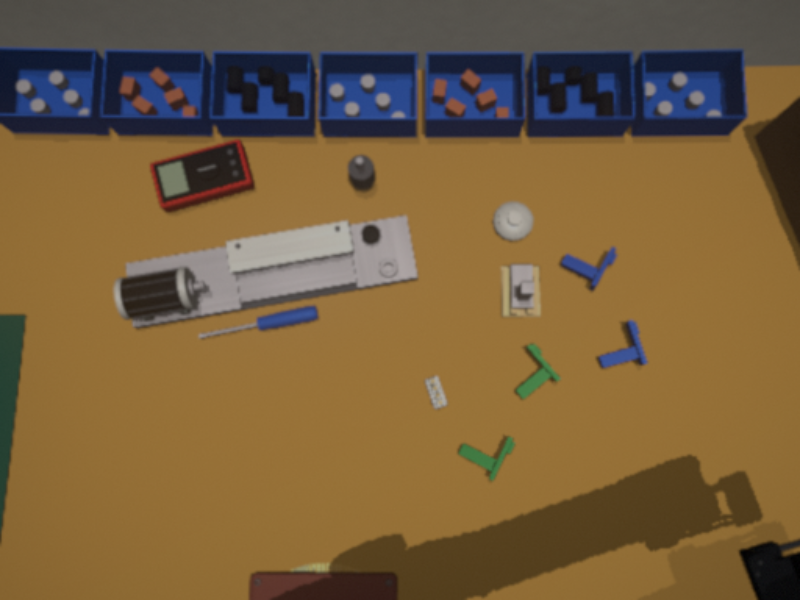

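View pics/side0.png

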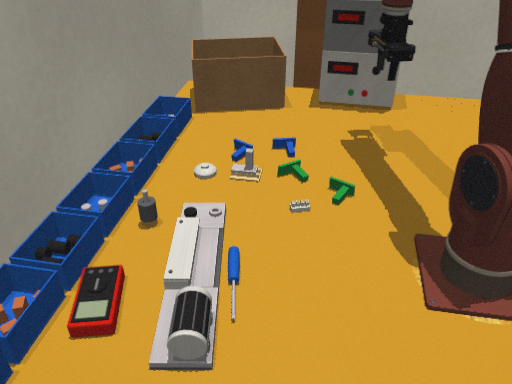

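The steel-grey gauge stands on its plywood rest, at (522,290) in the 800-px top view and (247,165) in the side view. The blue pieces at (590,268) and (625,345) and the green ones at (538,372) and (488,457) are the look-alikes. Only the grey one is steel and upright on a rest. The jig's white cover is at (290,247) and its motor at (155,293). I'll confirm with one enlarged crop and take edges from it.

Run:
```python
from h import *
t=cv2.imread("pics/top0.png")
a=cv2.resize(t[130:215,70:275],(800,332),interpolation=cv2.INTER_CUBIC)
b=cv2.resize(t[160:210,310:360],(266,266),interpolation=cv2.INTER_CUBIC)
s=cv2.imread("pics/side0.png"); c=cv2.resize(s[140:190,220:270],(266,266),interpolation=cv2.INTER_CUBIC); d=cv2.resize(s[195:295,155:255],(266,266),interpolation=cv2.INTER_CUBIC)
cv2.imwrite("pics/crop1.png",np.vstack([a,np.hstack([b,c,d,np.zeros((266,2,3),np.uint8)])]))
```

```text
(no output)
```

View pics/crop1.png

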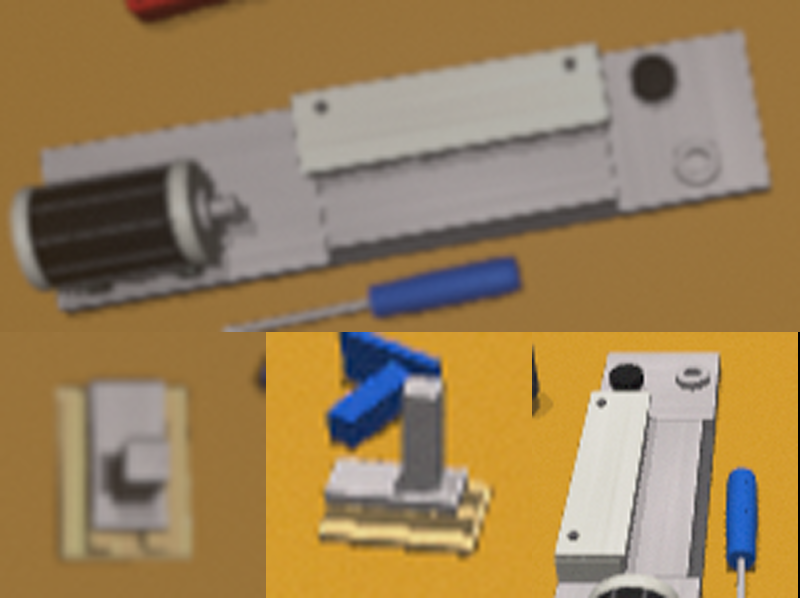

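The crop shows the steel gauge upright on the rest: stem top near (147,460), sole x 90–165, y 380–528. The cover roof's corners are near (293,97), (598,45), (608,122) and (305,172).

Run:
```python
from h import *
import pickle
f=pickle.load(open("top0.pkl","rb")); g=pickle.load(open("side0.pkl","rb"))
s=205/800; J=lambda x,y:(70+x*s-.5,130+y*s-.5)
C=[onplane(f,J(*p),.047)[:2] for p in[(293,97),(598,45),(608,122),(305,172)]]
print(np.round(C,4), [round(np.linalg.norm(C[i]-C[i-1]),4) for i in range(4)],"want .054 .205")
yd=(C[0]-C[1]+C[3]-C[2]); yaw=np.arctan2(-yd[0],yd[1]); ctr=np.mean(C,0)
Rz=lambda a:np.array([[np.cos(a),-np.sin(a)],[np.sin(a),np.cos(a)]])
o=ctr-Rz(yaw)@[.043,-.0135]; print("jig",o,yaw)
P=[onplane(f,J(*p),.018)[:2] for p in[(42,152),(742,30),(770,187),(62,310)]]
print("plate in jig",[np.round(Rz(yaw).T@(p-o),4) for p in P])
q=50/266; G=lambda x,y:(310+x*q-.5,160+(y-332)*q-.5)
print("stem",onplane(f,G(147.5,460),.084))
S=[onplane(f,G(*p),.024) for p in[(90,381),(163,381),(168,528),(93,528)]]; print("sole",np.round(S,4))
S2=lambda x,y:(220+(x-266)*q-.5,140+(y-332)*q-.5)
print("stem side",onplane(g,S2(423,386),.084));
```

```text
[[ 0.6398  0.1711]
 [ 0.6768 -0.0303]
 [ 0.624  -0.038 ]
 [ 0.5889  0.1607]] [np.float64(0.0519), np.float64(0.2047), np.float64(0.0534), np.float64(0.2018)] want .054 .205
jig [0.58766863 0.07154091] 0.17813109438575137
plate in jig [array([0.0684, 0.2651]), array([ 0.0721, -0.2136]), array([-0.0394, -0.2136]), array([-0.0409,  0.2633])]
stem [ 0.55777627 -0.31977193  0.084     ]
sole [[ 0.6094 -0.3017  0.024 ]
 [ 0.6096 -0.3374  0.024 ]
 [ 0.5362 -0.3382  0.024 ]
 [ 0.536  -0.3018  0.024 ]]
stem side [ 0.55855415 -0.31841253  0.084     ]
```

```bash
cat >> h.py <<'E'
O=np.array([.5877,.0715]); YAW=.178
def jig(x,y,z): c,s=np.cos(YAW),np.sin(YAW); return np.array([O[0]+c*x-s*y,O[1]+s*x+c*y,z])
def go(target,ty=None,s=None):
    "offset in tool axes (mm) to world target, and turn (deg) so that tool y lies along yaw+90"
    s=s or status.state(); M=rot(s["tcp_rot"]); d=np.array(target)-s["position"]
    a=np.degrees(np.arctan2(-M[0,1],M[1,1])); 
    print("shift tool mm",np.round(M.T@d*1000,1)); 
    if ty is not None:
        t=(a-np.degrees(ty)+90)%180-90; print("turn",round(t,2))
    print("M",np.round(M,3).tolist(),"toolY yaw",a,"F",np.round(s["wrist_force"],2),"M",np.round(s["moment"],3),"w",s["grip_width"],"pos",np.round(s["position"],4))
E
python3 - <<'E'
from h import *
go([.558,-.319,.17],0)
print(jig(0,48e-3,0),jig(-.038,.048,0))
E
```

```text
shift tool mm [ 441.7 -182.7   70.8]
turn 16.83
M [[0.957, 0.29, -0.0], [0.29, -0.957, 0.001], [-0.0, -0.001, -1.0]] toolY yaw -163.167713168994 F [-0.1  -0.31 -1.36] M [-0.031  0.039 -0.019] w 0.08663245532285302 pos [ 0.1881 -0.6218  0.2406]
[0.57920105 0.11874159 0.        ] [0.54180145 0.11201325 0.        ]
```

{"op": "send_rows", "data": {
  "series": [
    [34,-14,5,0],
    [34,-14,5,0],
    [34,-14,5,0],
    [34,-14,5,0],
    [34,-14,5,0],
    [34,-14,5,0],
    [34,-14,5,0],
    [34,-14,5,0]
  ],
  "claw": 87
}}

```text
time: 0.82
position: [0.4172, -0.4348, 0.2009]
tcp_rot: [-3.108, -0.46, 0.0]
wrist_force: [0.6, -0.7, -0.1]
grip_width: 0.0865
grasp_force: 0.0
```

{"op": "send_rows", "data": {
  "series": [
    [34,-14,5,0],
    [34,-14,5,0],
    [34,-14,5,0],
    [34,-14,5,0],
    [34,-14,5,0],
    [0,0,0,5.6],
    [0,0,0,5.6],
    [0,0,0,5.6]
  ]
}}

```text
time: 1.48
position: [0.5589, -0.319, 0.1755]
tcp_rot: [-3.141, 0.004, 0.002]
wrist_force: [-1.0, -0.9, 0.2]
grip_width: 0.0872
grasp_force: 0.0
```

Run:
```python
from h import *
go([.558,-.319,.070],0)
f=grab_frame("wrist"); cv2.imwrite("pics/w1.png",f["color"]); import pickle; pickle.dump(f,open("w1.pkl","wb"))
print(proj(f,[.558,-.319,.084]),f["eye"])
```

```text
shift tool mm [-8.000e-01  1.000e-01  1.055e+02]
turn -0.14
M [[1.0, -0.003, -0.001], [-0.003, -1.0, 0.001], [-0.001, -0.001, -1.0]] toolY yaw 179.85568994298436 F [-1.04 -0.93  0.19] M [-0.031  0.05   0.013] w 0.0872378604259211 pos [ 0.5589 -0.319   0.1755]
[256.99129227 205.41171377] [ 0.6362152  -0.31864271  0.31733077]
```

View pics/w1.png

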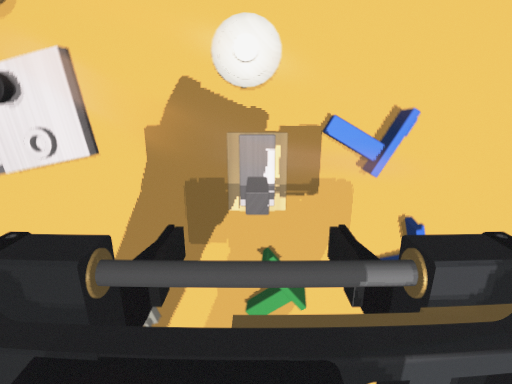

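The wrist view has the stem top at about (258,204), against (257,205) predicted, and the sole's edges run vertical. So position and yaw are good. Going down.

{"op": "send_rows", "data": {
  "series": [
    [0,0,25,0],
    [0,0,25,0],
    [0,0,25,0],
    [0,0,20,0],
    [0,0,10,0],
    [0,0,0,0]
  ]
}}

```text
time: 2.03
position: [0.557, -0.3193, 0.0686]
tcp_rot: [-3.139, -0.003, 0.006]
wrist_force: [-0.3, -0.7, 0.2]
grip_width: 0.087
grasp_force: 0.0
```

{"op": "send_rows", "data": {
  "series": [
    [0,0,0,0],
    [0,0,0,0],
    [0,0,0,0],
    [0,0,0,0],
    [0,0,0,0],
    [0,0,0,0],
    [0,0,0,0],
    [0,0,0,0]
  ],
  "claw": 10
}}

```text
time: 2.7
position: [0.5586, -0.3199, 0.0714]
tcp_rot: [3.142, 0.001, 0.0]
wrist_force: [-0.2, -0.8, -0.6]
grip_width: 0.0417
grasp_force: 0.0
```

{"op": "send_rows", "data": {
  "series": [
    [0,0,0,0],
    [0,0,0,0],
    [0,0,0,0],
    [0,0,0,0],
    [0,0,0,0],
    [0,0,0,0],
    [0,0,0,0],
    [0,0,0,0]
  ]
}}

```text
time: 3.37
position: [0.5585, -0.3198, 0.0712]
tcp_rot: [-3.141, -0.001, 0.0]
wrist_force: [0.6, 0.3, -0.8]
grip_width: 0.0198
grasp_force: 30.0
```

Run:
```python
from h import *
go([.558,-.319,.18],0)
```

```text
shift tool mm [  -0.5   -0.9 -108.8]
turn 0.03
M [[1.0, 0.001, -0.0], [0.001, -1.0, 0.0], [-0.0, -0.0, -1.0]] toolY yaw -179.9655303329347 F [ 0.63  0.31 -0.83] M [ 0.093  0.075 -0.01 ] w 0.01979286469324511 pos [ 0.5585 -0.3198  0.0712]
```

{"op": "send_rows", "data": {
  "series": [
    [0,0,-10,0],
    [0,0,-20,0],
    [0,0,-25,0],
    [0,0,-25,0],
    [0,0,-20,0],
    [0,0,-10,0],
    [0,0,0,0],
    [0,0,0,0]
  ]
}}

```text
time: 4.03
position: [0.5584, -0.3199, 0.181]
tcp_rot: [3.142, 0.001, -0.0]
wrist_force: [-0.9, -0.7, -3.5]
grip_width: 0.02
grasp_force: 30.0
```

Run:
```python
from h import *
go(jig(-.042,.048,.18),YAW)
```

```text
shift tool mm [ -20.3 -431.2    1. ]
turn -10.17
M [[1.0, 0.0, -0.0], [0.0, -1.0, -0.0], [-0.0, 0.0, -1.0]] toolY yaw -179.9745552256613 F [-0.92 -0.75 -3.5 ] M [0.073 0.084 0.   ] w 0.019954785594047564 pos [ 0.5584 -0.3199  0.181 ]
```

{"op": "send_rows", "data": {
  "series": [
    [0,-10,0,0],
    [-1,-20,0,0],
    [-1,-28,0,0],
    [-1,-28,0,0],
    [-1,-28,0,0],
    [-1,-28,0,0],
    [-1,-28,0,0],
    [-1,-28,0,0]
  ]
}}

```text
time: 4.7
position: [0.5501, -0.1196, 0.1795]
tcp_rot: [-3.141, -0.002, 0.004]
wrist_force: [-0.1, -0.2, -3.4]
grip_width: 0.0195
grasp_force: 30.0
```

{"op": "send_rows", "data": {
  "series": [
    [-2,-28,0,0],
    [-2,-28,0,0],
    [-2,-28,0,0],
    [-2,-28,0,0],
    [-1,-28,0,0],
    [-1,-28,0,0],
    [-1,-28,0,0],
    [-1,-20,0,0]
  ]
}}

```text
time: 5.37
position: [0.5375, 0.0975, 0.1797]
tcp_rot: [-3.141, -0.005, 0.004]
wrist_force: [1.0, -0.1, -3.2]
grip_width: 0.0198
grasp_force: 30.0
```

{"op": "send_rows", "data": {
  "series": [
    [0,-12,0,0],
    [0,-5,0,0],
    [0,0,0,-3],
    [0,0,0,-4.2],
    [0,0,0,-3],
    [0,0,0,0],
    [0,0,0,0]
  ]
}}

```text
time: 5.95
position: [0.5392, 0.1098, 0.1807]
tcp_rot: [3.129, 0.275, -0.002]
wrist_force: [0.2, -0.6, -3.1]
grip_width: 0.0198
grasp_force: 30.0
```

Run:
```python
from h import *
import pickle
go(jig(-.042,.048,.085),YAW)
f=grab_frame("wrist"); pickle.dump(f,open("w2.pkl","wb")); cv2.imwrite("pics/w2.png",f["color"])
for p in[(16,-116),(16,89),(70,89),(70,-116)]: print(p,proj(f,jig(p[0]/1e3,p[1]/1e3,.047)))
g=grab_frame("top"); pickle.dump(g,open("t2.pkl","wb")); cv2.imwrite("pics/t2.png",g["color"])
```

```text
shift tool mm [-1.  -1.7 95.7]
turn -0.16
M [[0.985, 0.174, -0.001], [0.174, -0.985, -0.001], [-0.001, 0.0, -1.0]] toolY yaw -169.95688300577473 F [ 0.2  -0.64 -3.15] M [ 0.037  0.016 -0.006] w 0.019796721746955376 pos [0.5392 0.1098 0.1807]
(16, -116) [429.43187134 131.89342058]
(16, 89) [210.0378075 131.1505649]
(70, 89) [207.57044907  68.78103965]
(70, -116) [437.31561153  71.23247421]
```

View pics/w2.png

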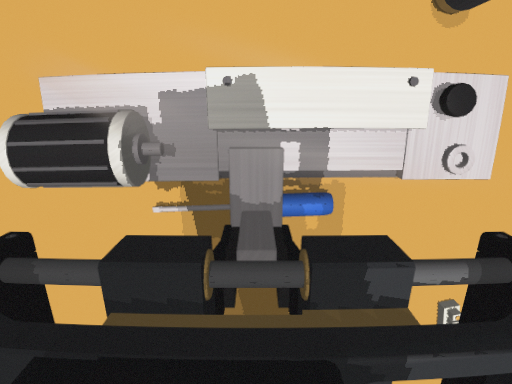

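The roof's corners sit at about (209,128), (427,128), (431,67) and (207,68); predicted rows are 1–4 px off. The held sole's front edge is at row 148, columns 230–282. I'll refine the jig pose from these.

Run:
```python
from h import *
import pickle
f=pickle.load(open("w2.pkl","rb")); im=f["color"].astype(int)
# subpixel-ish edges: dump brightness profiles
g=cv2.cvtColor(f["color"],cv2.COLOR_BGR2GRAY)
print("col300",g[60:72,300],g[122:134,300]); print("col390",g[60:72,390],g[122:134,390]); print("col215",g[122:134,215])
print("row110",g[110,200:214],g[110,420:436]); print("row80",g[80,200:214],g[80,422:438])
print("sole",g[144:152,240],g[144:152,272])
q=[(209,128.),(427,128.),(431,67),(207,68)]
C=np.array([onplane(f,p,.047)[:2] for p in q])
c,s=np.cos(YAW),np.sin(YAW); Rz=np.array([[c,-s],[s,c]])
print(np.round((C-O)@Rz*1000,1))
P=[onplane(f,p,.127)[:2] for p in[(230,148),(282,148)]]; print(np.round((np.array(P)-O)@Rz*1000,1), (status.state()["position"][:2]-O)@Rz*1000)
```

```text
col300 [176 176 178 177 178 178 205 229 234 235 234 233] [236 236 237 236 235 230 151  98 104 131 131 133]
col390 [174 174 174 174 173 173 173 186 234 231 234 233] [232 231 231 230 230 226 203 186 191 206 211 208]
col215 [150 153 155 155 154 152 138 106 116 133 133 133]
row110 [139 138 137 136 136 137 138 123 149 152 151 151 149 147] [230 230 230 231 231 230 230 230 221 214 216 212 211 209 177 166]
row80 [230 230 229 229 229 233 226 235 237 237 237 237 237 237] [231 232 232 232 233 232 233 231 232 232 214 215 215 210 211 215]
sole [133 132 126 110 113 131 136 135] [137 137 131 116 119 135 138 139]
[[  18.9   89.8]
 [  19.6 -113.1]
 [  73.4 -109.6]
 [  70.7   89.5]]
[[10.9 64. ]
 [10.8 29.7]] [-40.80478649  46.77085099]
```

```bash
sed -i 's/^O=.*/O=np.array([.5894,.0733]); YAW=.181/' h.py
python3 - <<'E'
from h import *
go(jig(-.042,.048,.083),YAW)
E
```

```text
shift tool mm [ 0.7 -2.6 97.9]
turn -0.3
M [[0.985, 0.175, -0.001], [0.175, -0.985, -0.0], [-0.001, 0.0, -1.0]] toolY yaw -169.9259077447027 F [-0.06  0.45 -2.64] M [0.026 0.017 0.055] w 0.01960945049663369 pos [0.5393 0.1103 0.1809]
```

{"op": "send_rows", "data": {
  "series": [
    [0.5,-2.5,5,-0.3],
    [0,0,15,0],
    [0,0,20,0],
    [0,0,20,0],
    [0,0,20,0],
    [0,0,10,0],
    [0,0,4,0],
    [0,0,0,0]
  ]
}}

```text
time: 6.72
position: [0.5389, 0.1136, 0.0865]
tcp_rot: [-3.128, -0.288, 0.002]
wrist_force: [-0.1, -0.4, -3.5]
grip_width: 0.0197
grasp_force: 30.0
```

{"op": "send_rows", "data": {
  "series": [
    [0,0,2,0],
    [0,0,0,0],
    [0,0,0,0]
  ]
}}

```text
time: 6.97
position: [0.54, 0.1137, 0.0862]
tcp_rot: [-3.128, -0.288, -0.002]
wrist_force: [-0.8, 0.8, -3.9]
grip_width: 0.02
grasp_force: 30.0
```

Run:
```python
from h import *
import pickle
go(jig(0,.048,.083),YAW)
f=grab_frame("wrist"); pickle.dump(f,open("w3.pkl","wb")); g=grab_frame("side")
cv2.imwrite("pics/w3.png",np.hstack([cv2.resize(f["color"][90:250,150:360],(525,400)),cv2.resize(g["color"][200:328,140:228],(275,400))]))
```

```text
shift tool mm [41.3  0.8  3.3]
turn 0.15
M [[0.983, 0.183, 0.001], [0.183, -0.983, 0.0], [0.002, 0.0, -1.0]] toolY yaw -169.47629937062212 F [-0.76  0.78 -3.85] M [ 0.009  0.034 -0.041] w 0.019978503800649222 pos [0.54   0.1137 0.0862]
```

View pics/w3.png

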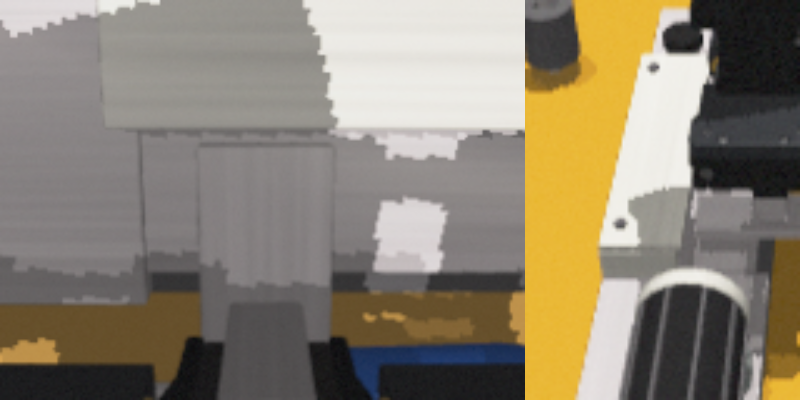

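The sole is just short of the roof's front edge (row 143 against 128 in the crop) and square to it, with the left cheek clear. Down 2 mm more, then in.

{"op": "send_rows", "data": {
  "series": [
    [0,0,2,0],
    [6,0,0,0],
    [8,0,0,0],
    [8,0,0,0],
    [8,0,0,0],
    [7,0,0,0],
    [4,0,0,0],
    [0,0,0,0]
  ]
}}

```text
time: 7.73
position: [0.5806, 0.1214, 0.0831]
tcp_rot: [-3.128, -0.288, -0.0]
wrist_force: [-1.2, 0.0, -3.1]
grip_width: 0.0195
grasp_force: 30.0
```

{"op": "send_rows", "data": {
  "series": [
    [0,0,0,0],
    [0,0,0,0]
  ]
}}

```text
time: 7.9
position: [0.5793, 0.1211, 0.0831]
tcp_rot: [-3.128, -0.289, 0.001]
wrist_force: [0.1, -0.2, -3.6]
grip_width: 0.0201
grasp_force: 30.0
```

Run:
```python
from h import *
go(jig(0,.048,.079),YAW)
```

```text
shift tool mm [1.3 0.8 4.1]
turn 0.17
M [[0.983, 0.183, -0.001], [0.183, -0.983, -0.0], [-0.001, -0.0, -1.0]] toolY yaw -169.46130412062737 F [ 0.06 -0.15 -3.58] M [ 0.034  0.067 -0.014] w 0.02009545338250103 pos [0.5793 0.1211 0.0831]
```

Inside, with no contact. Lowering gently and watching the force; free weight reads about −3.3 N.

{"op": "send_rows", "data": {
  "series": [
    [0,0,1,0],
    [0,0,1,0],
    [0,0,0,0],
    [0,0,0,0]
  ]
}}

```text
time: 8.23
position: [0.5795, 0.121, 0.0812]
tcp_rot: [3.128, 0.288, -0.0]
wrist_force: [-1.0, -0.2, -3.4]
grip_width: 0.0199
grasp_force: 30.0
```

{"op": "send_rows", "data": {
  "series": [
    [0,0,0.5,0],
    [0,0,0.5,0],
    [0,0,0,0],
    [0,0,0,0]
  ]
}}

```text
time: 8.57
position: [0.5797, 0.1211, 0.0802]
tcp_rot: [-3.128, -0.288, 0.0]
wrist_force: [-1.0, 0.1, -3.0]
grip_width: 0.0197
grasp_force: 30.0
```

{"op": "send_rows", "data": {
  "series": [
    [0,0,0.5,0],
    [0,0,0,0],
    [0,0,0,0]
  ]
}}

```text
time: 8.82
position: [0.5797, 0.1211, 0.0797]
tcp_rot: [-3.128, -0.288, 0.0]
wrist_force: [0.3, -0.3, -3.5]
grip_width: 0.0197
grasp_force: 30.0
```

{"op": "send_rows", "data": {
  "series": [
    [0,0,0.4,0],
    [0,0,0,0],
    [0,0,0,0]
  ]
}}

```text
time: 9.07
position: [0.5797, 0.1211, 0.0793]
tcp_rot: [-3.128, -0.288, 0.0]
wrist_force: [0.1, -0.8, -3.6]
grip_width: 0.0199
grasp_force: 30.0
```

{"op": "send_rows", "data": {
  "series": [
    [0,0,0.4,0],
    [0,0,0,0],
    [0,0,0,0]
  ]
}}

```text
time: 9.32
position: [0.5797, 0.1211, 0.0793]
tcp_rot: [3.128, 0.288, 0.0]
wrist_force: [-1.8, 0.3, 1.3]
grip_width: 0.0201
grasp_force: 30.0
```

Contact at about 4.7 N, with the key at TCP z 79.3 mm as it should be. Dragging away from the motor (tool +y): the plain part first, then 3 mm steps, checking each for lost contact.

{"op": "send_rows", "data": {
  "series": [
    [0,1,0,0],
    [0,2,0,0],
    [0,2,0,0],
    [0,2,0,0],
    [0,2,0,0],
    [0,1,0,0],
    [0,0,0,0],
    [0,0,0,0]
  ]
}}

```text
time: 9.98
position: [0.5818, 0.111, 0.0792]
tcp_rot: [3.128, 0.288, 0.001]
wrist_force: [0.9, 1.3, 1.6]
grip_width: 0.0198
grasp_force: 30.0
```

Run:
```python
from h import *
go(jig(0,.0,.0793),YAW)
```

```text
shift tool mm [ 0.6 38.5 -0.1]
turn 0.14
M [[0.983, 0.182, 0.001], [0.182, -0.983, -0.0], [0.001, 0.0, -1.0]] toolY yaw -169.4858147473591 F [0.91 1.27 1.61] M [ 0.285 -0.263  0.056] w 0.01978496169383426 pos [0.5818 0.111  0.0792]
```

{"op": "send_rows", "data": {
  "series": [
    [0,2,0,0],
    [0,3,0,0],
    [0,3,0,0],
    [0,3,0,0],
    [0,3,0,0],
    [0,2,0,0],
    [0,0,0,0]
  ]
}}

```text
time: 10.57
position: [0.5846, 0.0947, 0.079]
tcp_rot: [3.128, 0.287, -0.0]
wrist_force: [0.3, 0.1, 2.1]
grip_width: 0.0201
grasp_force: 30.0
```

{"op": "send_rows", "data": {
  "series": [
    [0,1,0,0],
    [0,1,0,0],
    [0,1,0,0],
    [0,0,0,0]
  ]
}}

```text
time: 10.9
position: [0.5849, 0.0925, 0.0789]
tcp_rot: [-3.128, -0.288, 0.0]
wrist_force: [0.8, 2.0, 1.8]
grip_width: 0.0196
grasp_force: 30.0
```

{"op": "send_rows", "data": {
  "series": [
    [0,1,0,0],
    [0,1,0,0],
    [0,1,0,0],
    [0,0,0,0]
  ]
}}

```text
time: 11.23
position: [0.5856, 0.0893, 0.079]
tcp_rot: [3.128, 0.288, -0.0]
wrist_force: [-0.2, 2.4, 1.5]
grip_width: 0.0201
grasp_force: 30.0
```

{"op": "send_rows", "data": {
  "series": [
    [0,1,0,0],
    [0,1,0,0],
    [0,1,0,0],
    [0,0,0,0]
  ]
}}

```text
time: 11.57
position: [0.5861, 0.0864, 0.079]
tcp_rot: [3.128, 0.288, -0.0]
wrist_force: [0.5, 1.9, 1.3]
grip_width: 0.0198
grasp_force: 30.0
```

{"op": "send_rows", "data": {
  "series": [
    [0,1,0,0],
    [0,1,0,0],
    [0,1,0,0],
    [0,0,0,0]
  ]
}}

```text
time: 11.9
position: [0.5867, 0.0834, 0.079]
tcp_rot: [3.128, 0.288, 0.0]
wrist_force: [-0.9, 1.9, 1.3]
grip_width: 0.0197
grasp_force: 30.0
```

{"op": "send_rows", "data": {
  "series": [
    [0,1,0,0],
    [0,1,0,0],
    [0,1,0,0],
    [0,0,0,0]
  ]
}}

```text
time: 12.23
position: [0.5873, 0.0805, 0.079]
tcp_rot: [3.128, 0.288, 0.0]
wrist_force: [-1.1, 2.0, 1.0]
grip_width: 0.0203
grasp_force: 30.0
```

{"op": "send_rows", "data": {
  "series": [
    [0,1,0,0],
    [0,1,0,0],
    [0,1,0,0],
    [0,0,0,0]
  ]
}}

```text
time: 12.57
position: [0.5878, 0.0775, 0.079]
tcp_rot: [3.128, 0.288, 0.0]
wrist_force: [-0.6, 1.2, 1.2]
grip_width: 0.0196
grasp_force: 30.0
```

{"op": "send_rows", "data": {
  "series": [
    [0,1,0,0],
    [0,1,0,0],
    [0,1,0,0],
    [0,0,0,0]
  ]
}}

```text
time: 12.9
position: [0.5883, 0.0746, 0.079]
tcp_rot: [3.128, 0.288, -0.0]
wrist_force: [1.1, 1.7, 1.8]
grip_width: 0.0201
grasp_force: 30.0
```

{"op": "send_rows", "data": {
  "series": [
    [0,1,0,0],
    [0,1,0,0],
    [0,1,0,0],
    [0,0,0,0]
  ]
}}

```text
time: 13.23
position: [0.5889, 0.0716, 0.079]
tcp_rot: [3.128, 0.288, -0.0]
wrist_force: [-0.6, 1.7, 0.8]
grip_width: 0.0199
grasp_force: 30.0
```

{"op": "send_rows", "data": {
  "series": [
    [0,1,0,0],
    [0,1,0,0],
    [0,1,0,0],
    [0,0,0,0]
  ]
}}

```text
time: 13.57
position: [0.5894, 0.0687, 0.079]
tcp_rot: [3.128, 0.288, 0.0]
wrist_force: [-0.7, 1.6, 0.3]
grip_width: 0.0196
grasp_force: 30.0
```

{"op": "send_rows", "data": {
  "series": [
    [0,1,0,0],
    [0,1,0,0],
    [0,1,0,0],
    [0,0,0,0]
  ]
}}

```text
time: 13.9
position: [0.59, 0.0657, 0.079]
tcp_rot: [3.128, 0.288, 0.0]
wrist_force: [-0.5, 1.0, 1.6]
grip_width: 0.0196
grasp_force: 30.0
```

{"op": "send_rows", "data": {
  "series": [
    [0,1,0,0],
    [0,1,0,0],
    [0,1,0,0],
    [0,0,0,0]
  ]
}}

```text
time: 14.23
position: [0.5906, 0.0628, 0.079]
tcp_rot: [3.128, 0.288, 0.0]
wrist_force: [-0.6, 2.5, 0.9]
grip_width: 0.0199
grasp_force: 30.0
```

{"op": "send_rows", "data": {
  "series": [
    [0,1,0,0],
    [0,1,0,0],
    [0,1,0,0],
    [0,0,0,0]
  ]
}}

```text
time: 14.57
position: [0.5911, 0.0598, 0.0789]
tcp_rot: [3.128, 0.288, -0.0]
wrist_force: [-0.6, 1.7, 0.9]
grip_width: 0.0198
grasp_force: 30.0
```

{"op": "send_rows", "data": {
  "series": [
    [0,1,0,0],
    [0,1,0,0],
    [0,1,0,0],
    [0,0,0,0]
  ]
}}

```text
time: 14.9
position: [0.5917, 0.0569, 0.079]
tcp_rot: [3.128, 0.288, 0.0]
wrist_force: [-0.9, 1.9, 1.5]
grip_width: 0.0201
grasp_force: 30.0
```

{"op": "send_rows", "data": {
  "series": [
    [0,1,0,0],
    [0,1,0,0],
    [0,1,0,0],
    [0,0,0,0]
  ]
}}

```text
time: 15.23
position: [0.5922, 0.0539, 0.079]
tcp_rot: [3.128, 0.288, -0.0]
wrist_force: [0.2, 1.6, 1.2]
grip_width: 0.0196
grasp_force: 30.0
```

{"op": "send_rows", "data": {
  "series": [
    [0,1,0,0],
    [0,1,0,0],
    [0,1,0,0],
    [0,0,0,0]
  ]
}}

```text
time: 15.57
position: [0.5927, 0.051, 0.079]
tcp_rot: [3.128, 0.288, 0.0]
wrist_force: [-1.0, 2.1, 1.3]
grip_width: 0.0199
grasp_force: 30.0
```

{"op": "send_rows", "data": {
  "series": [
    [0,1,0,0],
    [0,1,0,0],
    [0,1,0,0],
    [0,0,0,0]
  ]
}}

```text
time: 15.9
position: [0.5933, 0.048, 0.079]
tcp_rot: [3.128, 0.288, 0.0]
wrist_force: [-0.8, 1.5, 0.7]
grip_width: 0.0197
grasp_force: 30.0
```

{"op": "send_rows", "data": {
  "series": [
    [0,1,0,0],
    [0,1,0,0],
    [0,1,0,0],
    [0,0,0,0]
  ]
}}

```text
time: 16.23
position: [0.5938, 0.0451, 0.079]
tcp_rot: [3.128, 0.288, 0.0]
wrist_force: [-0.4, 1.4, -0.0]
grip_width: 0.0197
grasp_force: 30.0
```

{"op": "send_rows", "data": {
  "series": [
    [0,1,0.1,0],
    [0,1,0,0],
    [0,1,0,0],
    [0,0,0,0]
  ]
}}

```text
time: 16.57
position: [0.5945, 0.0422, 0.079]
tcp_rot: [3.128, 0.288, 0.0]
wrist_force: [-0.9, 2.9, 1.4]
grip_width: 0.0195
grasp_force: 30.0
```

{"op": "send_rows", "data": {
  "series": [
    [0,1,0,0],
    [0,1,0,0],
    [0,1,0,0],
    [0,0,0,0]
  ]
}}

```text
time: 16.9
position: [0.595, 0.0392, 0.0789]
tcp_rot: [3.128, 0.288, 0.0]
wrist_force: [-1.4, 2.4, 2.0]
grip_width: 0.0199
grasp_force: 30.0
```

{"op": "send_rows", "data": {
  "series": [
    [0,1,0,0],
    [0,1,0,0],
    [0,1,0,0],
    [0,0,0,0]
  ]
}}

```text
time: 17.23
position: [0.5955, 0.0363, 0.0789]
tcp_rot: [3.128, 0.288, 0.0]
wrist_force: [-0.8, 2.9, 2.3]
grip_width: 0.0194
grasp_force: 30.0
```

{"op": "send_rows", "data": {
  "series": [
    [0,1,0,0],
    [0,1,0,0],
    [0,1,0,0],
    [0,0,0,0]
  ]
}}

```text
time: 17.57
position: [0.596, 0.0333, 0.0789]
tcp_rot: [3.128, 0.288, -0.0]
wrist_force: [0.1, 3.6, 1.5]
grip_width: 0.0199
grasp_force: 30.0
```

{"op": "send_rows", "data": {
  "series": [
    [0,1,0,0],
    [0,1,0,0],
    [0,1,0,0],
    [0,0,0,0]
  ]
}}

```text
time: 17.9
position: [0.5966, 0.0303, 0.0788]
tcp_rot: [3.128, 0.288, 0.0]
wrist_force: [-0.4, 2.4, 2.3]
grip_width: 0.0199
grasp_force: 30.0
```

{"op": "send_rows", "data": {
  "series": [
    [0,1,0,0],
    [0,1,0,0],
    [0,1,0,0],
    [0,0,0,0]
  ]
}}

```text
time: 18.23
position: [0.597, 0.0272, 0.0787]
tcp_rot: [3.128, 0.288, -0.0]
wrist_force: [-0.1, 1.6, -0.1]
grip_width: 0.02
grasp_force: 30.0
```

Force and height are falling slightly, so finer steps.

{"op": "send_rows", "data": {
  "series": [
    [0,0.5,0,0],
    [0,0.5,0,0],
    [0,0,0,0]
  ]
}}

```text
time: 18.48
position: [0.5967, 0.0257, 0.0782]
tcp_rot: [3.128, 0.287, -0.002]
wrist_force: [0.4, -0.2, -3.5]
grip_width: 0.0198
grasp_force: 30.0
```

Contact is lost: Fz is back to free weight, friction is gone and z is falling, so the key is over the groove. Stop the drag and lower gently.

{"op": "send_rows", "data": {
  "series": [
    [0,0,0.5,0],
    [0,0,0.5,0],
    [0,0,0,0],
    [0,0,0,0]
  ]
}}

```text
time: 18.82
position: [0.5971, 0.0266, 0.0777]
tcp_rot: [3.128, 0.288, -0.001]
wrist_force: [0.4, 0.4, -3.6]
grip_width: 0.0195
grasp_force: 30.0
```

{"op": "send_rows", "data": {
  "series": [
    [0,0,0.7,0],
    [0,0,0.7,0],
    [0,0,0.7,0],
    [0,0,0,0],
    [0,0,0,0]
  ]
}}

```text
time: 19.23
position: [0.5972, 0.0267, 0.0757]
tcp_rot: [-3.128, -0.288, 0.0]
wrist_force: [0.1, -0.0, -4.1]
grip_width: 0.0195
grasp_force: 30.0
```

{"op": "send_rows", "data": {
  "series": [
    [0,0,0.7,0],
    [0,0,0.7,0],
    [0,0,0.6,0],
    [0,0,0,0],
    [0,0,0,0]
  ]
}}

```text
time: 19.65
position: [0.5972, 0.0267, 0.0737]
tcp_rot: [-3.128, -0.288, 0.0]
wrist_force: [0.6, 0.2, -3.1]
grip_width: 0.0197
grasp_force: 30.0
```

{"op": "send_rows", "data": {
  "series": [
    [0,0,0.4,0],
    [0,0,0,0],
    [0,0,0,0]
  ]
}}

```text
time: 19.9
position: [0.5972, 0.0267, 0.0734]
tcp_rot: [-3.128, -0.288, 0.0]
wrist_force: [-0.2, -0.6, -2.4]
grip_width: 0.0203
grasp_force: 30.0
```

{"op": "send_rows", "data": {
  "series": [
    [0,0,0.3,0],
    [0,0,0,0],
    [0,0,0,0]
  ]
}}

```text
time: 20.15
position: [0.5973, 0.0267, 0.0732]
tcp_rot: [-3.128, -0.288, -0.0]
wrist_force: [-0.2, 0.7, -2.5]
grip_width: 0.0196
grasp_force: 30.0
```

{"op": "send_rows", "data": {
  "series": [
    [0,0,0.3,0],
    [0,0,0,0],
    [0,0,0,0]
  ]
}}

```text
time: 20.4
position: [0.5973, 0.0267, 0.0731]
tcp_rot: [3.128, 0.288, 0.0]
wrist_force: [-1.9, -0.6, 3.9]
grip_width: 0.0199
grasp_force: 30.0
```

Seated at a 5.9 mm drop, close to the 6 mm key depth. Relax the preload, open and lift.

{"op": "send_rows", "data": {
  "series": [
    [0,0,-0.3,0],
    [0,0,0,0]
  ]
}}

```text
time: 20.57
position: [0.5973, 0.0267, 0.0731]
tcp_rot: [-3.128, -0.288, -0.0]
wrist_force: [-1.2, -0.3, 0.6]
grip_width: 0.0198
grasp_force: 30.0
```

{"op": "send_rows", "data": {
  "series": [
    [0,0,0,0],
    [0,0,0,0],
    [0,0,0,0],
    [0,0,0,0],
    [0,0,0,0],
    [0,0,0,0],
    [0,0,0,0],
    [0,0,0,0]
  ],
  "claw": 50
}}

```text
time: 21.23
position: [0.5973, 0.0267, 0.0731]
tcp_rot: [-3.128, -0.288, -0.0]
wrist_force: [-0.0, 0.1, 0.3]
grip_width: 0.0498
grasp_force: 0.0
```

{"op": "send_rows", "data": {
  "series": [
    [0,0,-3,0],
    [0,0,-8,0],
    [0,0,-15,0],
    [0,0,-20,0],
    [0,0,-20,0],
    [0,0,-20,0],
    [0,0,-10,0],
    [0,0,0,0]
  ]
}}

```text
time: 21.9
position: [0.5987, 0.027, 0.1722]
tcp_rot: [3.128, 0.288, 0.007]
wrist_force: [-0.0, 0.1, -0.5]
grip_width: 0.05
grasp_force: 0.0
```

Run:
```python
from h import *
f=grab_frame("wrist"); g=grab_frame("side")
print(status.state()["wrist_force"], proj(f,jig(0,-.047,.086)))
cv2.imwrite("pics/e.png",np.hstack([cv2.resize(f["color"][30:270,40:512],(500,254)),cv2.resize(g["color"][190:290,150:268],(300,254))]))
```

```text
[ 0.04573329 -1.02090514  0.28581743] [256.42546311 208.04132507]
```

View pics/e.png

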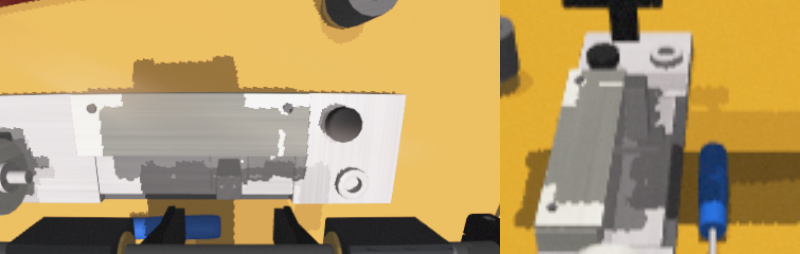

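The gauge stands upright by itself at crop (229,178) on the ledge against the cover's edge; the bearing, screwdriver and rotor are where they were. Handing in.

```bash
python3 -c "
from bench import env
print(env.hand_in())"
```

```text
the job is handed in; nothing more can be done
None
```

I dragged the gauge along the rail until its key dropped into the cross groove at about jig y -47 mm (a 5.9 mm drop, seated). It now stands there by itself with the gripper clear, nothing else looked moved in the last picture, and the job was handed in at about 22 s; no verdict came back.

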